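Shut the drilling jig on its blank, pin it and hold it pressed

ROBOT

A 6-joint arm with a two-finger parallel gripper is mounted at the origin on a cart in front of the work surface, level with it; the furniture and walls round the work are solid. World frame = base frame: x ahead of the robot, y to its left, z up, the work surface at z = 0. Lengths are in m, angles in degrees, forces in N, time in s.
With the tool pointing down it reaches from about 0.325 to 0.775 m from the base axis. Payload 5.5 kg.
Tool frame: the origin (TCP) lies at the centre of the arm's flange, where the gripper is bolted on; the fingertips stand 182 mm ahead of it and the grasp point (between the pads) lies 163 mm ahead of it; z points along the fingers, y is the line along which they close (so a half turn about z gives the same grasp; the last joint's range is limited). The gripper opens to 88 mm and grips with 3 to 60 N. Pads are 20 mm wide; open, the fingers measure 115 mm over their backs; the gripper's body (75 mm by 178 mm) begins 61 mm behind the grasp point.
Start: joints at [64.819, 5.22, 70.514, -0, 104.267, -3.249], TCP at [0.224, 0.557, 0.405] pointing down, gripper open.
Joint ranges: [-164.24, 164.24], [-49.07, 125.15], [9.68, 141.18], [-86.29, 266.29], [3.28, 154.24], [-151.56, 151.56]. Speed limits (degrees/s): [147.25, 147.25, 172.46, 180, 180, 180].

INTERFACE

Orientations are given as [roll, pitch, yaw] about the fixed x, y, z axes, in that order (R = Rz(yaw) Ry(pitch) Rx(roll)).
In Python, from station import r gives the robot as it stands. The module is installed in compiled form; this text tells all that it offers. Calls block until the motion is done:
- r.reach(position, orientation): joint-space move of the TCP to a pose.
- r.servo_line(position, rotation=None, speed=0.15): straight line of the TCP; rotation=None keeps the orientation; speed is the mean speed in m/s.
- r.move_joints(angles): joint-space move.
- r.let_go() and r.grab(squeeze=None): open the fingers fully, or close them until they stop; squeeze is the grip in N (None keeps the last).
- r.wait(seconds).
- r.inverse_kinematics(position, orientation): joint angles nearest the present ones, or None.
- r.sense(): the state.
- r.snapshot(name): name is "scene" or "top" or "wrist"; returns a dict with "frame" (400x640x3 uint8, red, green, blue), "fx", "fy", "cx", "cy" (pixels), "R" (3x3) and "t" (3): a world point X has camera coordinates R X + t. Camera axes: x right, y down, z forward; pixel columns grow to the right and rows downward; lengths in m; the calibration is good to about 2 mm. A picture is of the moment at which its call begins. There is no depth.
A pose or a line that the arm cannot do raises r.IKError and nothing moves.
- r.hand_in(): hands the job in; it is judged then, once.
The state is a dict: "clock": time; "joints": joint angles; "joint_vel": joint speeds; "joint_torque": joint torques, N m; "tcp_pos": TCP position; "orientation": TCP orientation; "contact_force": force on the tool from outside, world axes, zero at the start; "torque": the same for the moment, N m; "opening": finger opening in m; "gripper_force": force on a finger pad.
Only numpy, scipy, OpenCV 4.12 (cv2) and the standard library are available. Lean on these libraries where they do the work, as an engineer would, in place of code of your own. Each camera call takes 0.05 s, during which the arm holds its last target. There are 200 camera calls.

TASK

A wooden blank lies in the open clamshell drilling jig. Swing the jig's hinged lid over onto the base, take the knobbed pin out of its block and push it down through the hole at the lid's free edge into the hole of the base, until its collar presses the springy lid fully shut. Finish while still holding the pin's knob and pressing it down, so that the lid stays shut for the drilling; leave the tape measure, the spring clamp and the screw cup where they are.

Things in the scene. Friction and masses are not known exactly. Their poses are not given: they have to be found in the camera images.
- jig: base of the wooden drilling jig, 130 x 190 x 36 mm, held fast to the saw top. Origin at the centre of its underside; z up; x along the hinge; y from the pin end (-95 mm) to the hinge end (+95 mm). At the pin end (y -95 to -35 mm) an oak block 36 mm high has the pin hole and, at x = +-50, y = -45 mm, two upright spring plungers, 10 mm thick, tops 48 mm above the saw top, that hold the lid ajar
- lid (a joint): lid angle, rad: 0 = shut, flat on the base; grows as it opens, stop at 1.85. Starts at 1.65 to 1.8, leaning back beyond upright to the jig's +y. Slight friction: it stays where left near upright; below about 1.2 it sinks shut by itself, damped, in about 2 s, until the plungers stop it ajar (about 0.08). Fully shut takes about 7 N down at its pin hole (up to 25 N is fine); let go, it springs up
- lid_hinge (a point): middle of the lid's hinge axis, on the base at x = 0, y = +83 mm, 41 mm above the saw top; its axes are the jig's
- lid_hole (a point): centre of the pin hole's mouth in the lid's outer face, on the centre line 155 mm from the hinge axis; hole 15.5 mm wide, 10 mm deep, 2 mm chamfer; z is the outward normal of that face. With the lid shut it lies 46 mm above the saw top, right above base_hole; with the lid ajar about 58 mm
- lid_edge (a point): middle of the lid's free edge, at mid thickness, 183 mm from the hinge axis. The lid is a plain plywood plate, 130 mm along the hinge, 10 mm thick, 0.25 kg; on its middle stand two round steel drill bushings (18 mm wide, 4 mm high), which are not for the pin
- base_hole (a point): centre of the mouth of the base's pin hole, at jig x = 0, y = -72 mm, 36 mm above the saw top; hole 15 mm wide, upright, open right through, 2 mm chamfer; axes as the jig's
- pocket (a point): middle of the blank's place on the jig's floor board, 14 mm above the saw top
- blank: wooden blank, 45 x 90 x 19 mm, 46 g, lying loose in the jig between two cleats under the open lid; origin at the centre of its underside, long side y along the jig's y. It stays where it is
- pin: locking pin, 72 mm tall, 90 g, standing upright in its block: steel shaft 12 mm thick, 38 mm long, lowest 7 mm tapered to a 7 mm tip; collar 34 mm wide, 38 to 42 mm above the tip; black cylindrical knob 26 mm wide, 42 to 72 mm above the tip. Origin at the centre of the tip's end, z up along the shaft
- pin_tip (a point): centre of the tip's end of the pin (the same point as the pin's origin)
- pin_block: oak block 60 x 60 x 45 mm, fixed to the saw top, with the hole 15 mm wide in its top in which the pin stands, its collar resting on the block, its tip 7 mm above the saw top. Origin at the centre of its underside
- tape_measure: bystander: yellow tape measure, 38 x 101 x 68 mm, origin under its body; stays where it is
- spring_clamp: bystander: black spring clamp, 71 x 133 x 22 mm, lying flat, origin under its centre; stays where it is
- screw_cup: bystander: round grey metal cup, 69 mm wide, 54 mm high, origin under its centre; stays where it is
Things that resemble listed ones, but are neither listed nor needed, are in the scene too. There is more than one size of the pin; the one meant has the size given above.

How it is judged:
By the outcome, as a careful person would: the job done as asked, in the order asked, and still so for the second after the job is handed in, while the arm keeps its last pose, push and grip.
It also fails if it takes over 56 s, if anything falls off the work surface, if the arm or the gripper's body presses on something with over 40 N, if the wrist force passes 120 N, or if a joint passes its speed limit or range.

## Working session

There is one attempt and no reset: what is moved stays moved. The work goes in short steps, each a Python script; the robot and the scene stay as the last script left them, time stands still between calls to the robot, and variables do not carry over. Pictures are saved under pics/ and viewed, at most 10 in all, crops included, and the job is handed in when it is done.

```bash
mkdir -p pics
cat > h.py <<'E'
from station import r
import numpy as np, cv2, pickle
def snap(n,f):
    s=r.snapshot(n); cv2.imwrite(f'pics/{f}.png',s['frame'][:,:,::-1]); pickle.dump(s,open(f'{f}.pkl','wb')); return s
def load(f): return pickle.load(open(f'{f}.pkl','rb'))
def ray(s,u,v):
    R=np.array(s['R']);t=np.array(s['t']);d=R.T@[(u-s['cx'])/s['fx'],(v-s['cy'])/s['fy'],1]; return -R.T@t,d
def atz(s,u,v,z):
    c,d=ray(s,u,v); return c+d*(z-c[2])/d[2]
def proj(s,X):
    X=np.atleast_2d(X); p=X@np.array(s['R']).T+np.array(s['t']); return np.c_[s['fx']*p[:,0]/p[:,2]+s['cx'],s['fy']*p[:,1]/p[:,2]+s['cy']]
E
python3 - <<'E'
from h import *
for n in ['scene','top','wrist']:
    s=snap(n,n+'0'); print(n,s['fx'],-np.array(s['R']).T@np.array(s['t']),np.round(s['R'],2).tolist())
E
```

```text
scene 419.50759585427977 [ 0.16838771 -0.52736859  0.70383049] [[0.84, -0.54, -0.02], [-0.36, -0.55, -0.76], [0.4, 0.64, -0.65]]
top 417.7918134693461 [0.34892131 0.08757547 1.17015196] [[0.02, -1.0, 0.0], [-0.98, -0.02, -0.18], [0.18, -0.0, -0.98]]
wrist 289.3051619142079 [0.14744291 0.58826633 0.38261124] [[0.37, 0.93, -0.0], [0.89, -0.36, 0.3], [0.28, -0.11, -0.95]]
```

View pics/scene0.png

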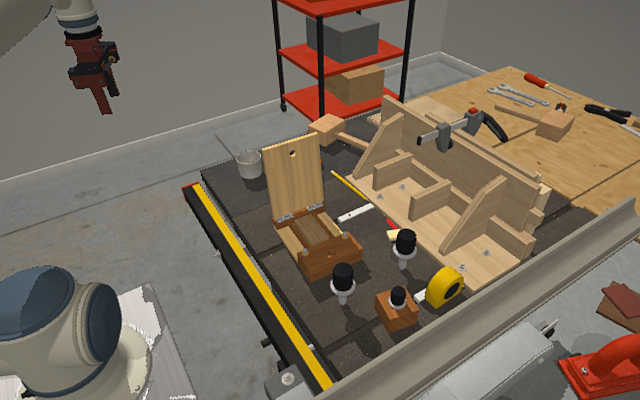

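View pics/top0.png

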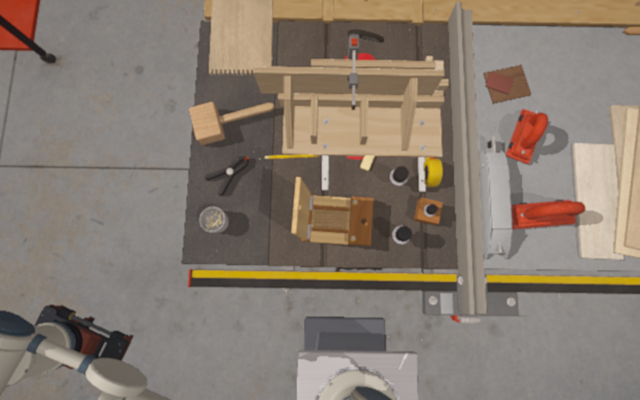

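Scene: jig with lid leaning back (lid hole at 293,153). Pin candidates: black knobs at (343,275), (405,242) and (398,297); only the last stands in an oak block. In the top view these are (401,234), (400,175) and (430,211). I choose the block one by description and check it in a close crop.

Run:
```python
import cv2
a=cv2.imread('pics/scene0.png')[225:335,260:420]
b=cv2.imread('pics/top0.png')[150:260,285:455]
cv2.imwrite('pics/c1.png',cv2.resize(a,None,fx=5,fy=5,interpolation=cv2.INTER_CUBIC))
cv2.imwrite('pics/c2.png',cv2.resize(b,None,fx=4.7,fy=4.7,interpolation=cv2.INTER_CUBIC))
```

```text
(no output)
```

View pics/c1.png

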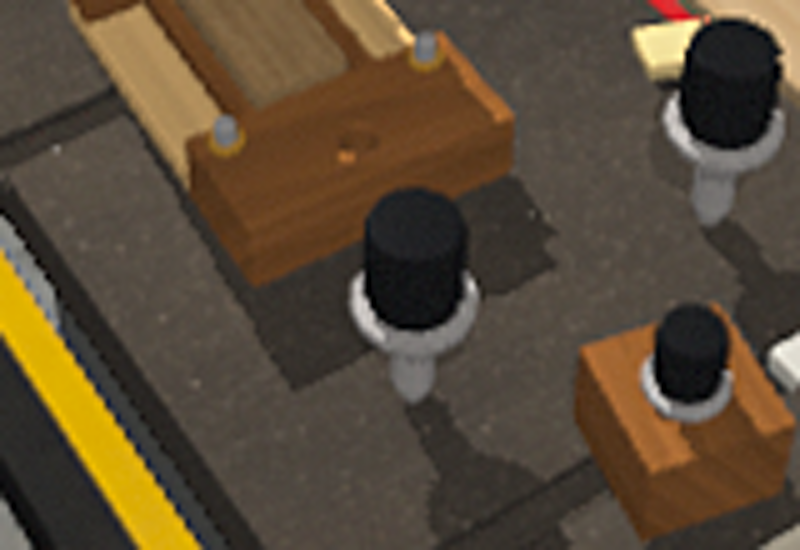

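View pics/c2.png

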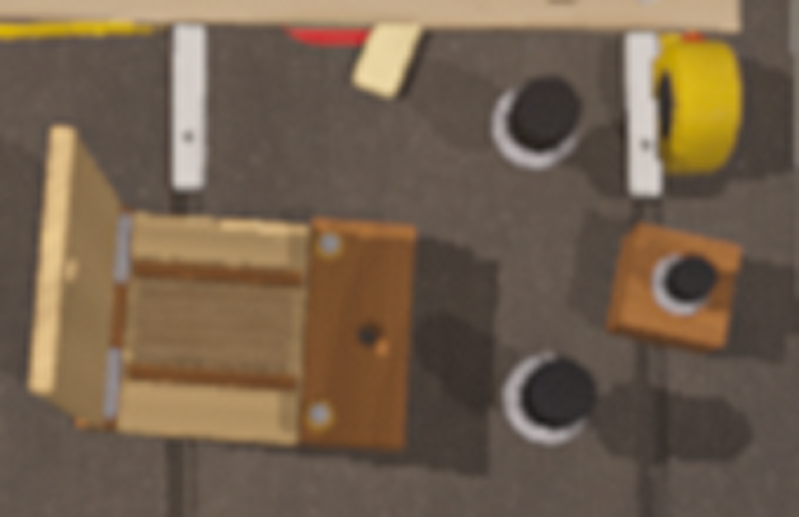

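Crops: the knob in the oak block is clearly the smaller one, with its collar on the block (crop 1 at 692,340). The other two are larger pins standing free on the top. The base hole is at crop 1 (360,142) and crop 2 (369,335).

```bash
cat > m.py <<'E'
from h import *
S=load('scene0');T=load('top0')
cs=lambda u,v:((u+.5)/5-.5+260,(v+.5)/5-.5+225)
ct=lambda u,v:((u+.5)/4.7-.5+285,(v+.5)/4.7-.5+150)
def tri(a,b):
    A=[];B=[]
    for s,p in((S,a),(T,b)):
        c,d=ray(s,*p);d/=np.linalg.norm(d);P=np.eye(3)-np.outer(d,d);A.append(P);B.append(P@c)
    return np.linalg.lstsq(np.vstack(A),np.hstack(B),rcond=None)[0]
pts={'knobtop':((694,325),(693,278),.079),'hole':((359,141),(369,335),.036),'plA':((427,38),(330,242),.048),'plB':((223,122),(319,413),.048),'corA':((512,115),(415,226),.036),'corB':((255,283),(405,450),.0)}
for k,(a,b,z) in pts.items():
    print(k,tri(cs(*a),ct(*b)).round(4),atz(S,*cs(*a),z).round(4),atz(T,*ct(*b),z).round(4))
for n,u in [('bigA',(412,215)),('bigB',(732,45))]: print(n,atz(S,*cs(*u),.1).round(3))
E
python3 m.py
```

```text
knobtop [ 0.5309 -0.19    0.0788] [ 0.5309 -0.1901  0.079 ] [ 0.5309 -0.19    0.079 ]
hole [ 0.5011 -0.0112  0.0333] [ 0.4993 -0.0132  0.036 ] [ 0.5011 -0.0112  0.036 ]
plA [0.5531 0.0128 0.0473] [0.5521 0.0124 0.048 ] [0.5535 0.0126 0.048 ]
plB [0.4528 0.0188 0.0471] [0.451  0.0185 0.048 ] [0.454  0.0184 0.048 ]
corA [ 0.5647 -0.0374  0.0359] [ 0.563 -0.037  0.036] [ 0.5662 -0.0381  0.036 ]
corB [ 0.4352 -0.0345  0.007 ] [ 0.4361 -0.029   0.    ] [ 0.4374 -0.0358  0.    ]
bigA [ 0.464 -0.105  0.1  ]
bigB [ 0.622 -0.102  0.1  ]
```

```bash
cat >> m.py <<'E'
print('---')
yaw=np.arctan2(.0128-.0188+.0003,.1003);ex=np.array([np.cos(yaw),np.sin(yaw),0]);ey=np.array([-np.sin(yaw),np.cos(yaw),0])
hole=np.array([.5013,-.0112,.036]);hinge=hole+.155*ey+[0,0,.005]
print(np.degrees(yaw),hinge)
for s,p in((S,(293,153.5)),(T,ct(71,269))):
    c,d=ray(s,*p);X=c+d*(((hinge-c)@ex)/(d@ex));w=X-hinge;print('lidhole',X.round(4),w@ey,w[2],np.degrees(np.arctan2(w[2],-(w@ey))),np.hypot(w@ey,w[2]))
for p in((695,172),(660,100),(740,100),(627,190),(662,190)): print('tape/strip top',atz(T,*ct(*p),.03 if p[1]<190 else 0).round(3))
for u,v in((450,180),(456,20),(472,310),(458,210)):print('fence',atz(T,u,v,0.).round(3),atz(T,u,v,.1).round(3))
st=r.sense();print(st['orientation'],st['opening'],st['clock'])
for y in (0,-45,-90,45,90):
  print(y,r.inverse_kinematics([.48,.27,.38],[180,0,y]),r.inverse_kinematics([.531,-.19,.235],[180,0,y]))
E
python3 m.py | sed -n '/---/,$p'
```

```text
---
-3.2525926520472477 [0.51009438 0.14355031 0.041     ]
lidhole [0.5107 0.1544 0.1928] 0.010868962478009838 0.15176088664249493 94.09647182814946 0.1521496009191762
lidhole [0.5106 0.1527 0.1949] 0.009212053942630902 0.15390900689448922 93.42528926801599 0.15418444908968568
tape/strip top [ 0.603 -0.205  0.03 ]
tape/strip top [ 0.647 -0.186  0.03 ]
tape/strip top [ 0.648 -0.234  0.03 ]
tape/strip top [ 0.598 -0.171  0.   ]
tape/strip top [ 0.598 -0.193  0.   ]
fence [ 0.629 -0.264  0.   ] [ 0.605 -0.234  0.1  ]
fence [ 1.137 -0.301  0.   ] [ 1.07  -0.267  0.1  ]
fence [ 0.267 -0.311  0.   ] [ 0.274 -0.277  0.1  ]
fence [ 0.542 -0.284  0.   ] [ 0.525 -0.252  0.1  ]
[-1.79916912e+02 -7.07508454e-03  1.58068255e+02] 0.08811303336018832 0.15
0 [ 2.58182560e+01 -2.59718467e+00  8.09420136e+01 -2.54444375e-14
  1.01655171e+02  1.15818256e+02] [-2.31442805e+01  1.62712976e+00  9.15086063e+01 -2.54444375e-14
  8.68642639e+01  6.68557195e+01]
-45 None [-2.31442805e+01  1.62712976e+00  9.15086063e+01 -2.54444375e-14
  8.68642639e+01  1.11855719e+02]
-90 None None
45 [ 2.58182560e+01 -2.59718467e+00  8.09420136e+01 -2.54444375e-14
  1.01655171e+02  7.08182560e+01] [-2.31442805e+01  1.62712976e+00  9.15086063e+01 -2.54444375e-14
  8.68642639e+01  2.18557195e+01]
90 [ 2.58182560e+01 -2.59718467e+00  8.09420136e+01 -2.54444375e-14
  1.01655171e+02  2.58182560e+01] [-23.14428052   1.62712976  91.50860633   0.          86.86426391
 -23.14428052]
```

Run:
```python
from h import *
r.grab(10)
r.reach([.472,.275,.42],[180,0,90])
r.servo_line([.472,.275,.362],speed=.15)
r.servo_line([.472,.17,.362],speed=.12)
print(r.sense()['contact_force'])
r.servo_line([.470,.065,.362],speed=.08)
st=r.sense();print(st['contact_force'],st['tcp_pos'],st['clock'])
r.servo_line([.470,.10,.42],speed=.2); r.let_go()
# look at the lid from above, wrist cam
r.reach([.52,-.06,.42],[180,0,120]); r.wait(.5)
snap('wrist','wrist1');snap('top','top1');snap('scene','scene1');st=r.sense();print(st['tcp_pos'],st['clock'])
a=cv2.imread('pics/wrist1.png');b=cv2.imread('pics/top1.png')[130:260,270:450];c=cv2.imread('pics/scene1.png')[170:330,240:440]
o=np.hstack([cv2.resize(b,(400,289)),cv2.resize(c,(361,289))])
cv2.imwrite('pics/v1.png',np.vstack([o,cv2.resize(a[:,:],(761,300))[:, :761]]))
```

```text
[ 0.20171369 -0.06937731  0.42920379]
[ 0.42400572 -0.15395483  1.09206934] [0.47002133 0.06532578 0.36195962] 5.9167
[ 0.51999448 -0.05994251  0.42000215] 9.25
```

View pics/v1.png

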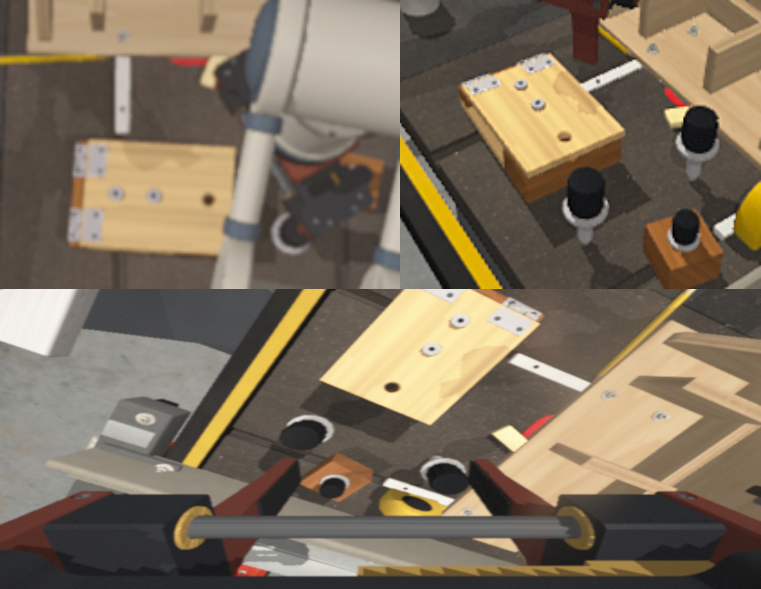

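The lid is shut ajar on the plungers. Its hole is at about wrist (329,131), scene (331,245) and top (364,220); nothing else has moved. Next I refine the hole position numerically.

Run:
```python
from h import *
P={'wrist1':(329,131),'top1':(363.5,220),'scene1':(331,245)}
for n,(u,v) in P.items():
    s=load(n);g=s['frame'].astype(float).mean(2);u0,v0=int(u),int(v);k=7 if n=='wrist1' else 5
    k=13 if n=='wrist1' else 6
    w=g[v0-k:v0+k+1,u0-k:u0+k+1];hi=np.median(w);m=np.clip(hi-15-w,0,None)
    yy,xx=np.mgrid[v0-k:v0+k+1,u0-k:u0+k+1];c=(m*xx).sum()/m.sum(),(m*yy).sum()/m.sum()
    print(n,np.round(c,2),atz(s,*c,.058).round(4),atz(s,*c,.054).round(4), 'pred',proj(s,[.5013,-.0103,.058]).round(1), 'knob pred',proj(s,[.5309,-.19,.079]).round(1))
s=load('wrist1');a=s['frame'][:,:,::-1]
o=cv2.resize(a[100:300,230:400],None,fx=4,fy=3,interpolation=cv2.INTER_CUBIC)
for X in ([.5013,-.0103,.058],[.5309,-.19,.079]):
    p=proj(s,X)[0];cv2.drawMarker(o,(int((p[0]-230+.5)*4),int((p[1]-100+.5)*3)),(0,0,255),0,14,1)
cv2.imwrite('pics/v2.png',o)
```

```text
wrist1 [329.22 130.7 ] [ 0.4997 -0.0094  0.058 ] [ 0.5    -0.0096  0.054 ] pred [[330.  132.1]] knob pred [[278.7 271.1]]
top1 [363.36 219.49] [ 0.5019 -0.0099  0.058 ] [ 0.5025 -0.0102  0.054 ] pred [[363.5 219.7]] knob pred [[432.1 208.7]]
scene1 [330.73 245.76] [ 0.4981 -0.0127  0.058 ] [ 0.5002 -0.0095  0.054 ] pred [[331.4 244.5]] knob pred [[398.4 289.5]]
```

View pics/v2.png

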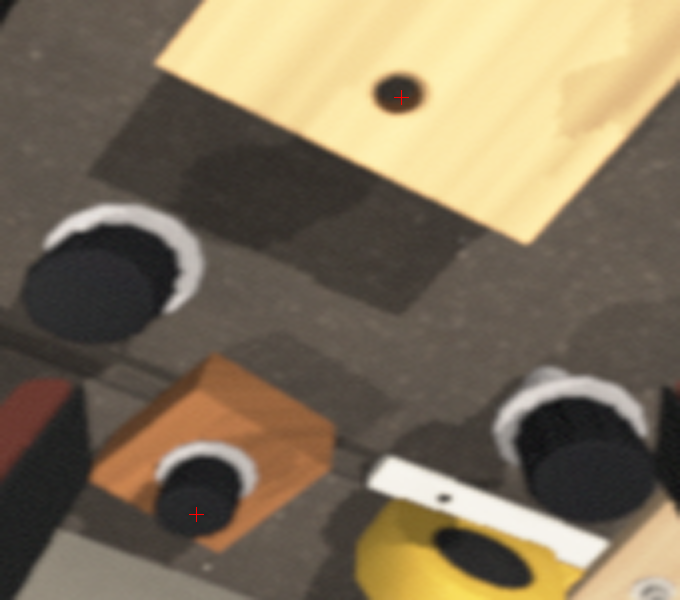

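The red marks (the predictions) sit on the hole and on the knob's top. Next I grasp the pin, lift it and look.

Run:
```python
from h import *
r.servo_line([.5309,-.19,.32],speed=.2)
r.servo_line([.5309,-.19,.235],speed=.08)
print(r.sense()['contact_force'].round(2))
r.grab(35); st=r.sense();print(st['opening'],st['gripper_force'],np.round(st['contact_force'],2),st['clock'])
r.servo_line([.5309,-.19,.29],speed=.08)
r.servo_line([.5309,-.19,.35],speed=.15)
r.servo_line([.5007,-.0108,.35],speed=.15);r.wait(.2)
st=r.sense();print(st['opening'],np.round(st['contact_force'],2),st['tcp_pos'],st['clock'])
for n in('scene','top','wrist'):snap(n,n+'2')
s=load('scene2');print(proj(s,[[.5007,-.0108,.122],[.5007,-.0108,.160]]))
a=cv2.imread('pics/scene2.png')
u,v=proj(s,[.5007,-.0108,.13])[0].astype(int);a=a[v-75:v+75,u-70:u+70]
o=cv2.resize(a,None,fx=4,fy=4,interpolation=cv2.INTER_CUBIC)
for X in ([.5007,-.0108,.122],[.5007,-.0108,.160]):
    p=proj(s,X)[0];cv2.drawMarker(o,(int((p[0]-u+70.5)*4),int((p[1]-v+75.5)*4)),(0,0,255),0,14,1)
cv2.imwrite('pics/v3.png',o)
```

```text
[ 0.01  0.18 -0.23]
0.025448642854105665 34.99999523162842 [ 0.2  -0.13 -0.02] 12.4167
0.02539690196423055 [-0.02 -0.73 -1.18] [ 0.50080625 -0.01135388  0.34990971] 15.3667
[[331.04322014 222.74181298]
 [330.90497202 208.61875786]]
```

View pics/v3.png

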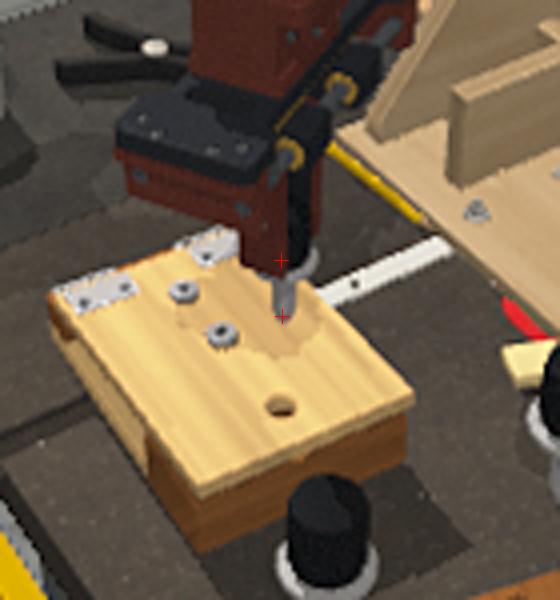

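The pin is held upright; its tip at crop (285,318) is about 0.8 px right of where I expected. I descend to just above the lid hole and compare directly.

Run:
```python
from h import *
r.servo_line([.4997,-.0103,.294],speed=.12);r.wait(.3)
st=r.sense();print(np.round(st['contact_force'],2),st['tcp_pos'],st['clock'])
os=[]
for n in('scene','wrist'):
    s=snap(n,n+'3');a=cv2.imread(f'pics/{n}3.png')
    u,v=proj(s,[.4997,-.0103,.066])[0].astype(int);print(n,u,v)
    v=min(v,345);a=a[v-40:v+40,u-27:u+27];os.append(cv2.resize(a,(380,563),interpolation=cv2.INTER_CUBIC))
cv2.imwrite('pics/v4.png',np.hstack(os))
```

```text
[-0.01  0.15 -1.11] [ 0.49985583 -0.01029727  0.29479444] 16.4333
scene 330 242
wrist 322 216
```

View pics/v4.png

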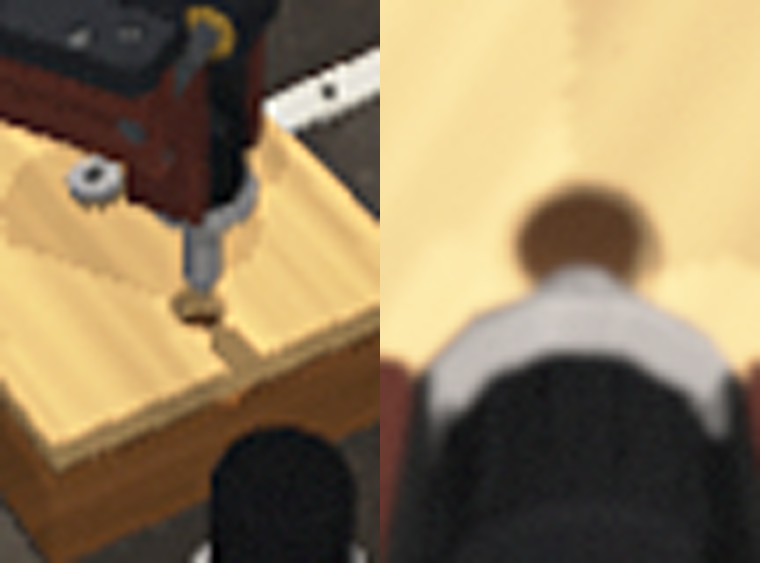

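Run:
```python
from h import *
s=load('wrist3');st=r.sense();T=np.array(st['tcp_pos']);tx=np.array([-.5,.866,0]);ty=np.array([.866,.5,0])
a=np.linspace(0,2*np.pi,361)
def circ(c,rad): return proj(s,c+rad*(np.cos(a)[:,None]*tx+np.sin(a)[:,None]*ty))
for d in(-.002,0,.002):
    c=T+tx*d;ztip=T[2]-.228
    k=[circ(np.r_[c[:2],ztip+h],.017) for h in(.038,.042)];kn=circ(np.r_[c[:2],ztip+.042],.013)
    print(d,'collar top v',[q[:,1].min().round(1) for q in k],'u',k[0][:,0].mean().round(1),'knob base',kn[:,1].min().round(1))
for d in(-.002,0,.002,.004):
    q=circ(np.r_[(T+tx*d)[:2],.058],.00975);q2=circ(np.r_[(T+tx*d)[:2],.058],.00775);print('hole',d,q[:,1].min().round(1),q2[:,1].min().round(1),q[:,0].min().round(1),q[:,0].max().round(1))
g=s['frame'].astype(int)
print(g[194:232,322].tolist()); print(g[209,300:342].sum(1).tolist())
```

```text
-0.002 collar top v [np.float64(217.6), np.float64(220.0)] u 322.4 knob base 226.0
0 collar top v [np.float64(214.6), np.float64(217.0)] u 322.4 knob base 223.0
0.002 collar top v [np.float64(211.6), np.float64(213.9)] u 322.3 knob base 220.0
hole -0.002 204.0 206.4 310.2 334.6
hole 0 201.6 204.0 310.1 334.6
hole 0.002 199.2 201.6 310.1 334.6
hole 0.004 196.8 199.2 310.1 334.7
[[248, 222, 158], [247, 222, 159], [247, 222, 159], [249, 226, 163], [250, 229, 168], [248, 224, 161], [243, 214, 152], [224, 185, 131], [176, 143, 100], [134, 104, 73], [100, 72, 47], [90, 61, 40], [88, 56, 33], [91, 62, 39], [91, 61, 38], [91, 60, 38], [91, 60, 39], [94, 63, 41], [98, 70, 48], [115, 94, 79], [143, 131, 124], [164, 157, 152], [173, 166, 163], [183, 177, 172], [198, 191, 186], [206, 200, 196], [201, 194, 189], [200, 193, 188], [197, 191, 186], [199, 192, 188], [190, 182, 178], [153, 147, 143], [82, 80, 78], [37, 37, 38], [29, 29, 30], [31, 31, 33], [30, 29, 31], [30, 29, 32]]
[626, 629, 633, 637, 643, 643, 643, 643, 646, 651, 655, 643, 617, 554, 422, 279, 212, 194, 189, 196, 187, 196, 189, 195, 193, 189, 186, 185, 190, 188, 202, 253, 338, 413, 500, 586, 622, 628, 623, 625, 625, 620]
```

The wrist and scene views agree: the pin must move about 1.6 mm along tool +x. I descend under force watch.

```bash
cat > ins.py <<'E'
from h import *
def F(): 
    st=r.sense(); return np.array(st['contact_force'])-[0,0,-1.1], np.array(st['tcp_pos']),st
def descend(x,y,z0,zend,fmax,fside=8,step=.002,sp=.03):
    z=z0
    while z>zend+1e-6:
        z=max(z-step,zend);r.servo_line([x,y,z],speed=sp);f,p,st=F()
        print(round(z,4),p.round(4),f.round(1))
        if f[2]>fmax or np.hypot(f[0],f[1])>fside: break
    return z
E
python3 - <<'E'
from ins import *
x,y=.4989,-.0089
r.servo_line([x,y,.290],speed=.05)
z=descend(x,y,.290,.236,8,step=.004,sp=.04)
print(F()[2]['clock'],F()[2]['opening'])
E
```

```text
0.286 [ 0.4988 -0.0089  0.2855] [ 0.7 -0.   0.1]
0.282 [ 0.4988 -0.0089  0.2816] [-1.2 -0.5 -0.2]
0.278 [ 0.4988 -0.0089  0.2776] [-0.6 -0.3  0.1]
0.274 [ 0.4988 -0.0089  0.2736] [-0.2 -0.1  0.5]
0.27 [ 0.4988 -0.0089  0.2696] [ 0.1 -0.2  0.7]
0.266 [ 0.4988 -0.0089  0.2656] [-0.5  0.1 -0.6]
0.262 [ 0.4988 -0.0089  0.2616] [-0.1 -0.4  0.8]
0.258 [ 0.4988 -0.0089  0.2577] [ 0.2 -0.6  0.3]
0.254 [ 0.4989 -0.009   0.2536] [ 0.4 -0.5 -0.5]
0.25 [ 0.4989 -0.009   0.2496] [ 0.1 -1.4 -0.3]
0.246 [ 0.499  -0.0089  0.2459] [ 1.6 -1.3  0.4]
0.242 [ 0.499  -0.0089  0.2421] [ 0.5 -1.3  2.8]
0.238 [ 0.499  -0.009   0.2383] [ 0.5 -0.8  5.7]
0.236 [ 0.499  -0.009   0.2366] [ 0.6 -2.4  6.4]
20.2833 0.025070462194674473
```

The pin is in both holes. I press on until the force rises at the stop.

Run:
```python
from ins import *
z=descend(.4990,-.0089,.236,.228,14,step=.0007,sp=.01)
r.wait(1);f,p,st=F();print(f,p,st['opening'],st['clock'])
s=snap('scene','scene4');o=cv2.resize(cv2.imread('pics/scene4.png')[185:305,250:410],None,fx=5,fy=5,interpolation=cv2.INTER_CUBIC);cv2.imwrite('pics/v5.png',o)
```

```text
0.2353 [ 0.4991 -0.0091  0.236 ] [-0.3 -1.6  6.5]
0.2346 [ 0.4991 -0.0091  0.2359] [-1.9 -2.  10.1]
0.2339 [ 0.4991 -0.0091  0.2358] [-3.7 -2.1 13.8]
0.2332 [ 0.4991 -0.0091  0.2358] [-4.7 -2.1 16.4]
[-5.63282545 -2.49001548 15.30473129] [ 0.4990581  -0.00906633  0.23576145] 0.02562620591459837 22.2833
```

View pics/v5.png

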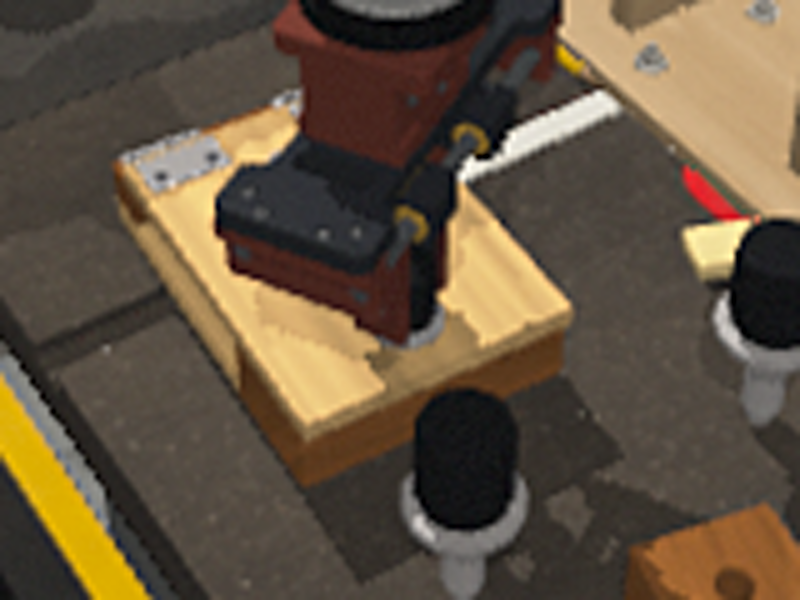

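The picture shows the lid flat on the base with the pin's collar down on it (crop 415,328). The push is steady at about 15 N at the hard stop, and the other things in view have not moved.

```bash
python3 -c "
from station import r
print(r.hand_in())"
```

```text
the job is handed in; nothing more can be done
None
```

The lid is shut with the pin through it into the base hole, and the arm is still holding the knob and pressing down with about 15 N. I handed the job in at about 22 s on the robot's clock; no verdict came back.

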